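Raise the document camera for a shot

TASK

Set up the document camera on the desk for a wide shot of the medal: first turn its selector knob clockwise to the two-dot mark so that it clicks in there, then squeeze the release bar on the column's handle, draw the column up past the first stop to the second stop, and keep holding it there. Finish with the handle still in the gripper, the release bar squeezed and the column fully drawn out and still: the picture is taken while you hold it, and then it goes down again. Leave the medal and the other things on the desk where they are.

Things in the scene. Friction and masses are not known exactly. Their poses are not given: they have to be found in the camera images.
- doc_camera: document camera, fast on the desk. Grey base 270 x 170 x 30 mm (its x, y, z), origin under its middle. On top: selector knob at x -75, y +40; upright telescoping column at x +95, y -20 mm (33 mm thick outer tube, collar 38 mm, 150 mm tall). A black stage 300 x 220 x 6 mm lies on the base's -y side under the camera, centre at x +95, y -195. Yaw within 0.35 rad of the world's
- selector (a joint): knob angle, rad, growing clockwise seen from above. Detents 0.698 apart: 0 open ring (off, left-hand), 0.698 one dot, 1.396 two dots, 2.094 short bar; stops 0.06 beyond the outer ones. Starts at ring or one dot; let go within 0.2 of a detent, it falls into it (about 0.07 N m to leave one). Pointer bearing in doc_camera's frame, anticlockwise from its x, is 1.047 minus this
- selector_grip (a point): centre of the knob's black grip bar, on the knob's axis, 54 mm above the desk. The bar is 42 mm long, 13 thick, 24 tall (top 63 mm above the desk) on a round skirt 46 mm wide whose top is 39 mm above the desk. The point's x axis runs along the bar to its pointer end (white line), z up. The marks are printed around it on the side towards the column
- selector_pointer (a point): top of the grip bar's pointer end, 21 mm from the knob's axis, 63 mm above the desk
- column (a joint): extension of the column upwards, m: 0 = down, 0.055 = first stop, 0.110 = second stop, also the end of travel (hard stop 0.1105). A sprung pin locks it at 0 and at both stops while the release bar is out; let out in between, the pin rubs on the tube and clicks in at the next stop reached. With the bar squeezed the column and all on it weigh 4 to 6 N, slide with 1.5 N friction and sink if not held
- release (a joint): travel of the release bar into the handle, m: 0 = out, 0.0045 = fully in; the column is free above about 0.0032. Spring: 5 N to start, 9 N fully in. It moves along doc_camera's -x
- release_face (a point): middle of the outer face of the release bar: grey, ribbed, 46 mm long (doc_camera's y), 36 mm tall, let into the +x face of the handle (the face away from the knob), 5 mm proud of it when out, 0.5 mm when fully in
- camera_head: what the column carries, axes as doc_camera, origin on the column's axis at desk height when down. Black handle block atop: 32 mm thick (x), 66 long (y), 48 tall, its top 209 mm above the desk when down, 319 at the second stop. An arm (20 wide, from 163 to 177 mm high when down) leaves its -y end to the grey camera, 60 x 76 x 26 mm, centred 175 mm from the column
- handle_grip (a point): centre of the handle block on the column's axis, halfway up the release bar: 186 mm above the desk when down, 296 at the second stop. One finger on the release bar and the other on the opposite (-x) face squeeze the bar in
- medal: brass medal, disc 58 mm across and 5 mm thick, lying on the stage under the lens; origin at the centre of its underside; to be left alone
- mug: white mug, 82 mm across without its handle, 92 mm tall; origin at the centre of its foot; to be left alone
- stapler: stapler, 135 x 36 x 57 mm, long side along its x; origin under its middle; to be left alone
- magnifier: hand lens lying flat, ring 86 mm across, handle along its -x, 185 mm overall; origin at the ring's centre on the desk; to be left alone
- tape_dispenser: desk tape dispenser, 135 x 52 x 74 mm, long side along its x; origin under its middle; to be left alone
- glasses_case: brown spectacles case, 162 x 62 x 44 mm, long side along its x; origin under its middle; to be left alone
- notebook: closed dark notebook, 215 x 150 x 24 mm; origin under its middle; to be left alone

How it is judged:
By the outcome, as a careful person would: the job done as asked, in the order asked, and still so for the second after the job is handed in, while the arm keeps its last pose, push and grip.
It also fails if it takes over 48 s, if anything falls off the work surface, if the arm or the gripper's body presses on something with over 40 N, if the wrist force passes 120 N, or if a joint passes its speed limit or range.

ROBOT

A 7-joint arm with a two-finger parallel gripper is mounted at the origin on the work surface. World frame = base frame: x ahead of the robot, y to its left, z up, the work surface at z = 0. Lengths are in m, angles in rad, forces in N, time in s.
With the tool pointing down it reaches from about 0.4 to 0.875 m from the base axis. Payload 19.3 kg.
Tool frame: the origin (TCP) lies midway between the tips of the shut fingers; the grasp point (between the pads) lies 19 mm behind it (bot.tcp_to_grasp is the distance from the TCP to the grasp point, in m); z points along the fingers, y is the direction in which the jaws open and shut (so a half turn about z gives the same grasp; the last joint's range is limited). The gripper opens to 85 mm and grips with 20 to 120 N. Pads are 22 mm wide; open, the fingers measure 114 mm over their backs; the gripper's body (76 mm by 85 mm) begins 54 mm behind the grasp point. The pads swing forward as they close: fully open they stand 13 mm farther back than shut.
Start: joints at [-1.29, 0.521, -0.036, 1.599, 0.021, 1.021, -0.113], TCP at [0.215, 0.587, 0.231] pointing down, gripper open.
Joint ranges: [-2.91, 2.91], [-0.3, 2.13], [-1.5, 1.42], [0.17, 2.43], [-1.26, 4.41], [0.16, 1.93], [-2.52, 2.52]. Speed limits (rad/s): [1.89, 1.89, 2.39, 2.39, 3.01, 3.01, 3.01].

INTERFACE

Orientations are given as [roll, pitch, yaw] about the fixed x, y, z axes, in that order (R = Rz(yaw) Ry(pitch) Rx(roll)).
In Python, from workcell import bot gives the robot as it stands. The module is installed in compiled form; this text tells all that it offers.
- The arm moves only by the tool drive_tool, never from a script. Its argument "series" is a list of rows, each a list of 5 numbers: the opening in per cent of the stroke, from 0 (shut) to 100 (fully open), then the shift along the world's x, y, z in m, then the turn about the world's z in rad. A call has 1 to 12 rows; each row shifts and turns the pose as measured when the row begins; what a row does not reach is not made up. A row lasts 1/10 s, in which the tool goes at most 50 mm and 8.59 degrees, less where a joint would pass 70% of its speed; a pose out of reach is approached as far as the arm can. A call with a gripper value outside its range is refused whole. The fingers move at their own pace and stop on an object; "newtons" is the grip in N (left out, the last holds). Time passes only in rows, so rows that do not move let the fingers close. It gives the time, the measured TCP pose, the force and the opening at its end, in the units of the state.
- bot.observe(): the state, without advancing time (a new reading comes with each control period).
- bot.grab_frame(name): name is "scene" or "top" or "wrist"; returns the picture (400x640x3 uint8, red, green, blue); there is no depth.
- bot.camera_info(name): a dict with "fx", "fy", "cx", "cy" (pixels), "cam_to_world" (4x4, takes a point from camera to world coordinates). Camera axes: x right, y down, z forward; pixel columns grow to the right and rows downward; lengths in m; the calibration is good to about 2 mm. A picture is of the moment at which its call begins: read the wrist's pose just before it. camera_info takes no time and is no camera call; for the wrist camera it gives the pose at the moment of the call.
- bot.job_done(): hands the job in, once; it reports no verdict.
Trained networks look in the newest picture that a camera, given by its name, has taken for a name from the list of things; names that differ only in an ending like _2 or _b are one class to them, and where a whole thing is asked for, a point or a joint stands for the part that bears it (a point fixed in the world has none). Each returns a list of dicts, best first, with "conf" (0 to 1); they miss things now and then, are a little off and sometimes report something else, mostly with a low value. They report only what shows in the picture. A call takes as long as a camera call.
- bot.masks_of(camera, target): "mask" (400x640 bool, what is visible of it) and "point" ([column, row] in pixels, amid what is visible of it).
The state is a dict: "clock": time; "qpos": joint angles; "qd": joint speeds; "joint_efforts": joint torques, N m; "position": TCP position; "tool_rot": TCP orientation; "force": force on the tool from outside, world axes, zero at the start; "moment": the same for the moment, N m; "grip_width": finger opening in m.
Only numpy, scipy, OpenCV 4.12 (cv2) and the standard library are available. Lean on these libraries where they do the work, as an engineer would, in place of code of your own. Each camera call takes 0.05 s, during which the arm holds its last target.

## Working session

There is one attempt and no reset: what is moved stays moved. The work goes in short steps, Python scripts to look and compute and a tool call to move; the robot and the scene stay as the last step left them, time stands still between calls to the robot, and variables do not carry over. Pictures are saved under pics/ and viewed, and the job is handed in when it is done.

Besides the shell and the picture viewer there is one more tool, called after "Call:" as name([rows], argument=value, ...), one row to a line, values as JSON. drive_tool: Moves the arm, as the interface text tells. Its arguments: {"type":"object","properties":{"series":{"type":"array","items":{"type":"array","items":{"type":"number"}}},"newtons":{"type":"number"}},"required":["series"]}

```bash
mkdir -p pics
python3 - <<'E'
from workcell import bot
import cv2
s=bot.observe();print({k:(v if not hasattr(v,'round') else v) for k,v in s.items()})
for n in ("scene","top","wrist"):
    im=bot.grab_frame(n);cv2.imwrite(f"pics/a_{n}.png",im[:,:,::-1]);c=bot.camera_info(n);print(n,c)
E
```

```text
{'clock': 0.0, 'qpos': array([-1.29020968,  0.52204085, -0.03632086,  1.60000245,  0.021166  ,
        1.02107425, -0.11278029]), 'qd': array([-0.00074429, -0.00079055,  0.00022347,  0.00128178, -0.00085607,
        0.00021202,  0.000152  ]), 'joint_efforts': array([ 4.02923270e-04, -9.27095532e+01,  1.97983302e+00, -3.69929123e+01,
        1.78451330e-02,  8.22782546e-03, -2.32129921e-06]), 'position': array([0.21468741, 0.5866162 , 0.23071106]), 'tool_rot': array([-3.14045255e+00,  5.48730837e-05,  2.79079223e+00]), 'force': array([-0.27990519,  0.24008248, -0.91644292]), 'moment': array([-0.01071337, -0.0033195 , -0.02281272]), 'grip_width': 0.08517581170134246}
scene {'fx': 507.8168659171082, 'fy': 507.8168659171082, 'cx': 318.34978778499556, 'cy': 201.48920903500638, 'cam_to_world': array([[ 0.71363411,  0.38077939, -0.587991  ,  1.31591188],
       [ 0.70024344, -0.36423106,  0.61399907, -0.71463157],
       [ 0.01963361, -0.84990752, -0.52656597,  0.80170256],
       [ 0.        ,  0.        ,  0.        ,  1.        ]])}
top {'fx': 409.44964219543266, 'fy': 409.44964219543266, 'cx': 320.4779668895068, 'cy': 197.50461364706933, 'cam_to_world': array([[-0.01605767, -0.98158589,  0.19034517,  0.35204506],
       [-0.99981291,  0.0178163 ,  0.00753138,  0.06193519],
       [-0.01078395, -0.19018863, -0.98168834,  1.17935651],
       [ 0.        ,  0.        ,  0.        ,  1.        ]])}
wrist {'fx': 298.9139548242279, 'fy': 298.9139548242279, 'cx': 318.56242477071714, 'cy': 207.9779347852875, 'cam_to_world': array([[ 0.34327646,  0.8900373 ,  0.29999145,  0.13861896],
       [ 0.9392338 , -0.32493216, -0.11072018,  0.61500818],
       [-0.00106822,  0.31976974, -0.94749468,  0.37367661],
       [ 0.        ,  0.        ,  0.        ,  1.        ]])}
```

View pics/a_scene.png

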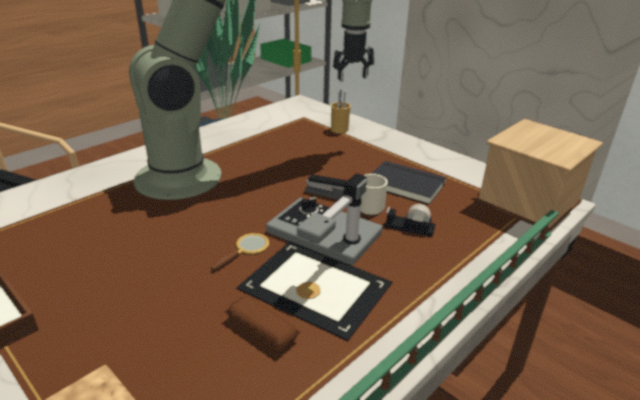

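View pics/a_top.png

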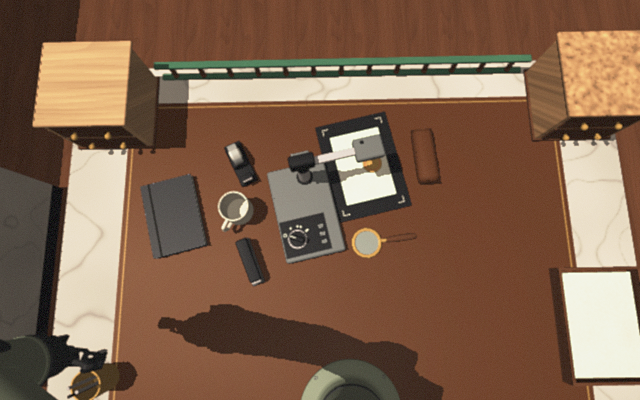

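View pics/a_wrist.png

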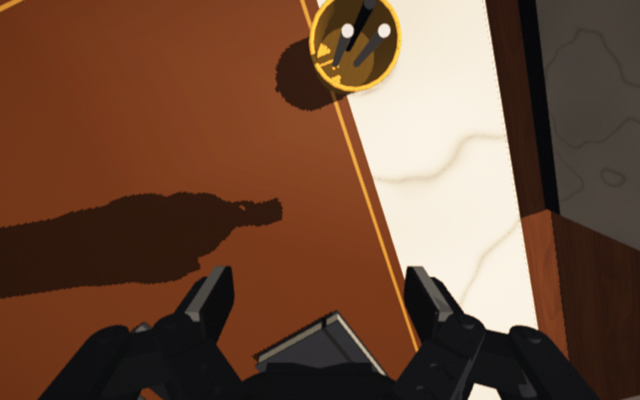

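```bash
cat > h.py <<'E'
from workcell import bot
import numpy as np, cv2
def ray(c,p,z,info=None):
    i=info or bot.camera_info(c);T=i["cam_to_world"]
    d=T[:3,:3]@np.array([(p[0]-i["cx"])/i["fx"],(p[1]-i["cy"])/i["fy"],1.])
    o=T[:3,3];return o+d*(z-o[2])/d[2]
def proj(c,P,info=None):
    i=info or bot.camera_info(c);T=np.linalg.inv(i["cam_to_world"])
    q=T[:3,:3]@np.asarray(P,float)+T[:3,3];return np.array([i["fx"]*q[0]/q[2]+i["cx"],i["fy"]*q[1]/q[2]+i["cy"]])
E
python3 - <<'E'
from h import *
im=bot.grab_frame("top")
for n in ("doc_camera","selector","selector_pointer","selector_grip","release_face","handle_grip","camera_head","medal"):
    r=bot.masks_of("top",n)
    for x in r[:2]:
        m=x["mask"].astype(np.uint8);rc=cv2.minAreaRect(np.argwhere(m)[:,::-1].astype(np.float32))
        print(n,round(x["conf"],2),np.round(x["point"],1),m.sum(),rc)
cv2.imwrite("pics/topz.png",cv2.resize(im[100:270,260:420,::-1],None,fx=3.5,fy=3.5,interpolation=cv2.INTER_CUBIC))
E
```

```text
doc_camera 0.88 [334.  186.9] 13206 ((336.7353515625, 186.94117736816406), (128.78640747070312, 136.30502319335938), 75.96376037597656)
selector 0.58 [297.5 236.9] 192 ((297.0000305175781, 238.50003051757812), (14.849242210388184, 14.849241256713867), 45.0)
selector_pointer 0.46 [296.  238.3] 182 ((297.0, 238.0), (14.0, 14.0), 90.0)
selector_grip 0.68 [297.5 237.6] 193 ((297.1000671386719, 238.70004272460938), (14.758047103881836, 14.758047103881836), 63.43495178222656)
handle_grip 0.86 [350.4 154.5] 1389 ((335.24114990234375, 155.33529663085938), (22.886165618896484, 95.55787658691406), 77.47119140625)
camera_head 0.55 [348.4 154.6] 1619 ((335.6195373535156, 155.22439575195312), (25.562551498413086, 98.33899688720703), 77.90524291992188)
medal 0.75 [375.5 167.7] 211 ((372.5882873535156, 165.85296630859375), (12.611852645874023, 19.160314559936523), 75.96376037597656)
```

View pics/topz.png

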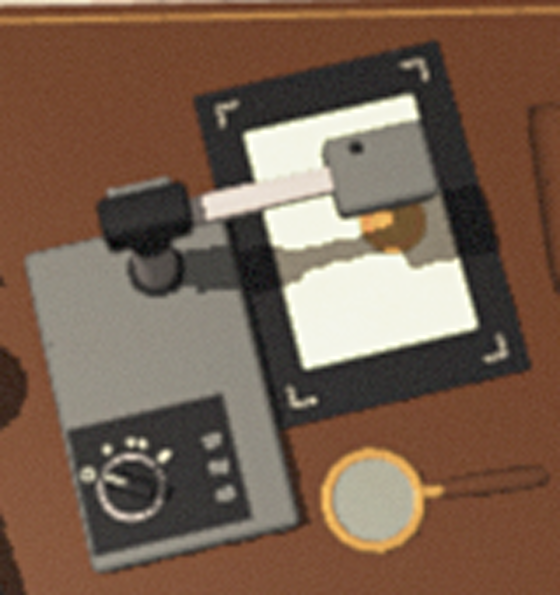

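Run:
```python
from h import *
from scipy.optimize import least_squares
i=bot.camera_info("top")
L=[((.245,-.085,.006),(196,98)),((.245,-.305,.006),(437,42)),((-.055,-.305,.006),(530,368)),((-.055,-.085,.006),(287,428)),
((.135,.085,.03),(25,255)),((-.135,-.085,.03),(298,520)),((-.075,.04,.039),(131,488))]
def w(p,q):
    c,s=np.cos(p[2]),np.sin(p[2]);return np.array([p[0]+c*q[0]-s*q[1],p[1]+s*q[0]+c*q[1],q[2]])
def f(p): return np.concatenate([proj("top",w(p,a),i)-(np.array(b)/3.5+[260,100]-0.36) for a,b in L])
r=least_squares(f,[.6,.1,.1],loss="soft_l1");print(r.x);print(np.round(f(r.x).reshape(-1,2),1))
for q in [(-.075,.04,.054),(.095,-.02,.186),(.095,-.02,.209),(.095,-.195,.17)]: 
    print(q,w(r.x,q),np.round((proj("top",w(r.x,q),i)-[260,100]+.36)*3.5), np.round(proj("scene",w(r.x,q))))
```

```text
[0.53938661 0.1146328  0.21977077]
[[-1.  -0.7]
 [ 0.6 -1. ]
 [ 1.2  0.3]
 [-3.   0.9]
 [-0.6 -0.3]
 [ 1.1  1.2]
 [ 0.1 -0.4]]
(-0.075, 0.04, 0.054) [0.45747031 0.13732025 0.054     ] [130. 485.] [307. 201.]
(0.095, -0.02, 0.186) [0.63646173 0.11582441 0.186     ] [147. 218.] [353. 186.]
(0.095, -0.02, 0.209) [0.63646173 0.11582441 0.209     ] [145. 209.] [354. 178.]
(0.095, -0.195, 0.17) [ 0.67461277 -0.05496639  0.17      ] [380. 170.] [315. 225.]
```

Call:
drive_tool([
  [100,0.022,-0.041,0,-0.13],
  [100,0.022,-0.041,0,-0.13],
  [100,0.022,-0.041,0,-0.13],
  [100,0.022,-0.041,0,-0.13],
  [100,0.022,-0.041,0,-0.13],
  [100,0.022,-0.041,0,-0.13],
  [100,0.022,-0.041,0,-0.13],
  [100,0.022,-0.041,0,-0.13],
  [100,0.022,-0.041,0,-0.13],
  [100,0.022,-0.041,0,-0.13],
  [100,0.022,-0.041,0,-0.13],
  [100,0,0,0,0],
])

```text
clock: 1.8
position: [0.4608, 0.1179, 0.2329]
tool_rot: [3.135, -0.007, 1.303]
force: [-1.5, 1.4, -0.3]
grip_width: 0.0854
```

Run:
```python
from h import *
s=bot.observe();print(s["position"],s["tool_rot"],s["qpos"])
i=bot.camera_info("wrist");im=bot.grab_frame("wrist")
np.savez("w1.npz",im=im,T=i["cam_to_world"])
p=[0.5394,.1146,.2198]
def w(p,q):
    c,s=np.cos(p[2]),np.sin(p[2]);return np.array([p[0]+c*q[0]-s*q[1],p[1]+s*q[0]+c*q[1],q[2]])
v=im[:,:,::-1].copy()
for q in [(-.075,.04,.063),(.095,-.02,.209),(-.135,.085,.03),(-.135,-.085,.03)]:
    a=proj("wrist",w(p,q),i);print(q,a);cv2.drawMarker(v,(int(a[0]),int(a[1])),(0,255,0),0,8)
for n in ("selector","selector_pointer","selector_grip"):
    for x in bot.masks_of("wrist",n)[:2]:
        print(n,round(x["conf"],2),x["point"],x["mask"].sum(),ray("wrist",x["point"],.063,i))
cv2.imwrite("pics/w1.png",v)
```

```text
[0.46083416 0.11790304 0.23287088] [ 3.13499909 -0.00681668  1.30338103] [-0.73516286  0.3008576   0.44842181  2.00300259 -0.17261226  0.86404101
 -0.46034543]
(-0.075, 0.04, 0.063) [308.55632281 172.53084364]
(0.095, -0.02, 0.209) [612.50735481 177.47785976]
(-0.135, 0.085, 0.03) [244.86948048 156.86814225]
(-0.135, -0.085, 0.03) [314.44581434 271.72248752]
selector 0.97 [315.2, 166.8] 1297 [0.46592133 0.14131964 0.063     ]
selector_pointer 0.83 [312.9, 167.5] 1292 [0.46338034 0.14124622 0.063     ]
selector_grip 0.86 [313.7, 168.5] 1282 [0.46390843 0.1399958  0.063     ]
```

View pics/w1.png

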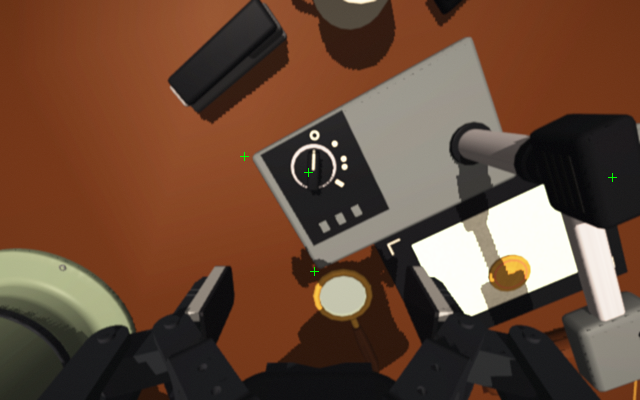

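Run:
```python
from h import *
im=np.load("w1.npz")["im"]
cv2.imwrite("pics/w1z.png",cv2.resize(im[120:200,250:390,::-1],None,fx=5.5,fy=5.5,interpolation=cv2.INTER_CUBIC))
cv2.imwrite("pics/w1y.png",cv2.resize(im[20:280,230:530,::-1],None,fx=2.3,fy=2.3,interpolation=cv2.INTER_CUBIC))
```

```text
(no output)
```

View pics/w1z.png

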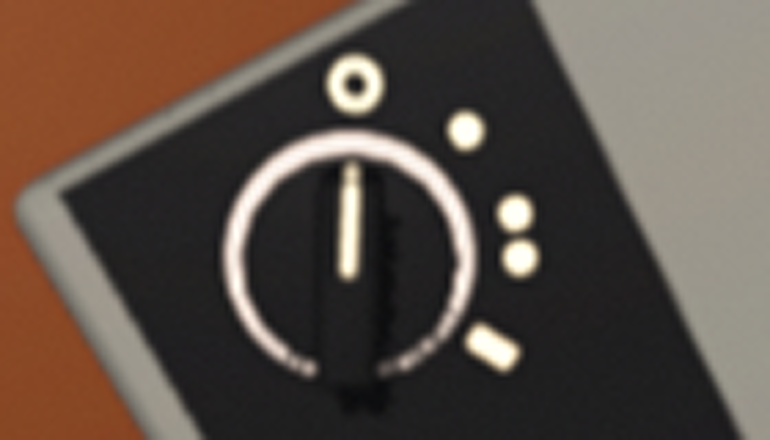

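View pics/w1y.png

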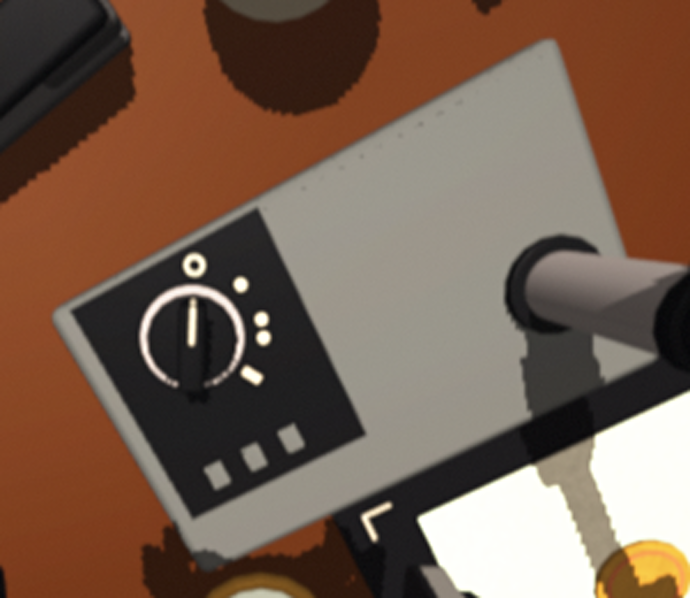

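Run:
```python
from h import *
from scipy.optimize import least_squares
it=bot.camera_info("top"); iw=bot.camera_info("wrist"); iw["cam_to_world"]=np.load("w1.npz")["T"]
T=[((.245,-.085,.006),(196,98)),((.245,-.305,.006),(437,42)),((-.055,-.305,.006),(530,368)),
((.135,.085,.03),(25,255)),((-.135,-.085,.03),(298,520)),((-.075,.04,.039),(131,488))]
W=[((.135,.085,.03),(470.4,38.5)),((-.135,.085,.03),(255,156.5)),((-.135,-.085,.03),(317,263)),((-.075,.04,.039),(313.6,165.8)),((.095,-.02,.03),(469,144))]
def w(p,q):
    c,s=np.cos(p[2]),np.sin(p[2]);return np.array([p[0]+c*q[0]-s*q[1],p[1]+s*q[0]+c*q[1],q[2]])
def ft(p): return np.concatenate([proj("top",w(p,a),it)-(np.array(b)/3.5+[260,100]-0.36) for a,b in T])
def fw(p): return np.concatenate([proj("",w(p,a),iw)-b for a,b in W])
for n,f in (("top",ft),("wrist",fw),("both",lambda p:np.r_[2*ft(p),fw(p)])):
    r=least_squares(f,[.6,.1,.1],loss="soft_l1");print(n,r.x);print(np.round(f(r.x).reshape(-1,2),1).tolist())
    for q in [(-.075,.04,.054),(.095,-.02,.186)]: print(w(r.x,q))
```

```text
top [0.53897701 0.11560887 0.21783373]
[[-1.2, -0.6], [0.5, -0.8], [0.9, 0.7], [-0.9, -0.3], [0.7, 1.4], [-0.3, -0.2]]
[0.45710482 0.13845496 0.054     ]
[0.63605426 0.11661245 0.186     ]
wrist [0.54383885 0.11324716 0.21180233]
[[3.5, -4.6], [-6.1, -0.6], [0.1, 8.4], [-0.4, 2.0], [0.2, 0.4]]
[0.46210594 0.13658664 0.054     ]
[0.64092039 0.11366521 0.186     ]
both [0.54213442 0.11439903 0.21397159]
[[-0.9, -3.1], [2.4, -2.9], [2.6, 0.0], [-0.6, -3.0], [1.9, 0.9], [0.1, -2.8], [1.4, -5.5], [-7.8, -0.9], [-1.1, 8.0], [-2.2, 1.6], [-1.4, -0.4]]
[0.46035107 0.13756114 0.054     ]
[0.63921482 0.11502767 0.186     ]
```

Call:
drive_tool([
  [60,0,0.01,-0.035,-0.02],
  [60,0,0.01,-0.035,-0.02],
  [60,0,0,0,0],
  [60,0,0,0,0],
], newtons=40)

```text
clock: 2.4
position: [0.4574, 0.1492, 0.1621]
tool_rot: [3.136, -0.011, 1.287]
force: [0.3, -0.7, 0.8]
grip_width: 0.0515
```

Run:
```python
from h import *
s=bot.observe();print(s["position"],s["tool_rot"],s["qpos"],s["grip_width"])
i=bot.camera_info("wrist");im=bot.grab_frame("wrist")
np.savez("w2.npz",im=im,T=i["cam_to_world"])
v=im[:,:,::-1].copy()
for P in [s["position"],np.r_[s["position"][:2],.063]]:
    a=proj("wrist",P,i);print(a);cv2.drawMarker(v,(int(a[0]),int(a[1])),(0,255,0),0,8)
cv2.imwrite("pics/w2.png",v)
x=bot.masks_of("wrist","selector_grip")[0];print(x["conf"],x["point"],x["mask"].sum())
```

```text
[0.45742937 0.14917063 0.16208069] [ 3.1364771  -0.01056818  1.2869502 ] [-0.74046576  0.41842003  0.39448093  2.06115719 -0.2542142   0.69624865
 -0.46576473] 0.05148150444373346
[316.55241359 267.99354219]
[316.64248566 210.07115044]
0.98 [325.8, 215.4] 1890
```

View pics/w2.png

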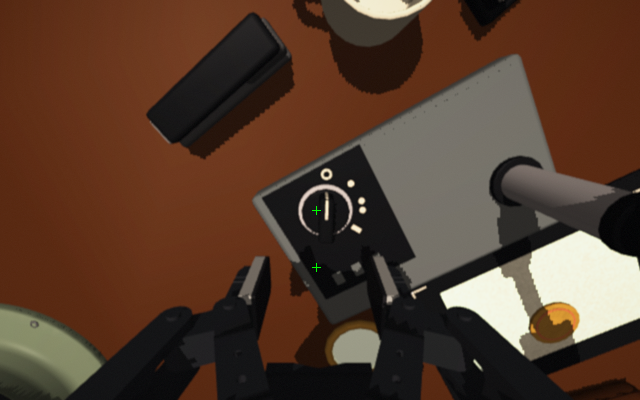

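Run:
```python
from h import *
im=np.load("w2.npz")["im"]
cv2.imwrite("pics/w2z.png",cv2.resize(im[150:260,250:400,::-1],None,fx=5,fy=5,interpolation=cv2.INTER_CUBIC))
```

```text
(no output)
```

View pics/w2z.png

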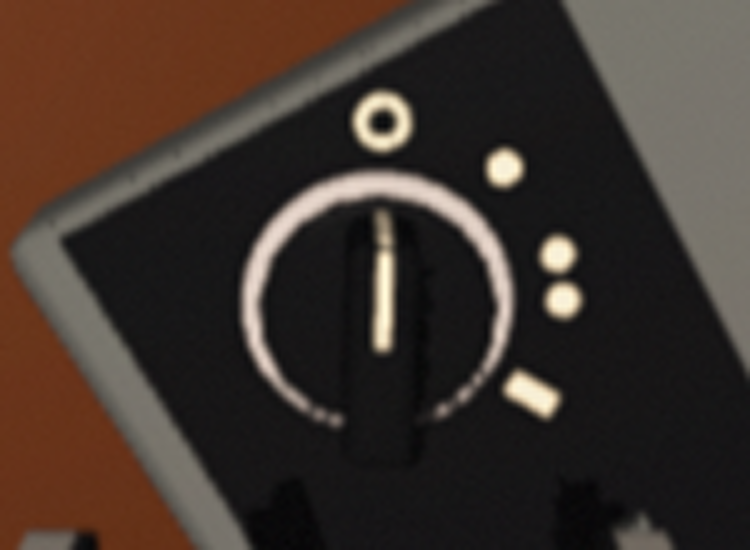

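Run:
```python
from h import *
i=bot.camera_info("wrist");i["cam_to_world"]=np.load("w2.npz")["T"]
for p,z in (((378,308),.039),((382,355),.063),((382,252),.063),((382,352),.063),((382,120),.0302),((505,167),.0302),((532,395),.0302)):
    print(p,ray("",np.array(p)/5+[250,150]-.4,z,i))
print(bot.observe()["position"],bot.observe()["tool_rot"])
```

```text
(378, 308) [0.46258442 0.13815706 0.039     ]
(382, 355) [0.46249875 0.13766756 0.063     ]
(382, 252) [0.46756377 0.15556491 0.063     ]
(382, 352) [0.46264953 0.13820035 0.063     ]
(382, 120) [0.47284483 0.17069882 0.0302    ]
(505, 167) [0.49269348 0.15551641 0.0302    ]
(532, 395) [0.48635652 0.109097   0.0302    ]
[0.45777194 0.14902853 0.16256086] [ 3.13565383 -0.01158422  1.2861399 ]
```

Call:
drive_tool([
  [60,0.001,-0.004,-0.035,-0.01],
  [60,0.001,-0.004,-0.035,0],
  [60,0.001,-0.003,-0.03,0],
  [60,0,0,0,0],
  [60,0,0,0,0],
  [60,0,0,0,0],
])

```text
clock: 3.1
position: [0.4659, 0.1397, 0.0693]
tool_rot: [3.126, -0.022, 1.279]
force: [-0.6, -0.3, 0.2]
grip_width: 0.0512
```

Call:
drive_tool([
  [60,-0.004,-0.001,-0.025,-0.01],
  [60,0,0,0,0],
])

```text
clock: 3.3
position: [0.4639, 0.14, 0.0475]
tool_rot: [3.122, -0.026, 1.27]
force: [-0.6, -0.2, 0.6]
grip_width: 0.0512
```

Run:
```python
from h import *
s=bot.observe();print(s["position"],s["tool_rot"],s["force"],s["grip_width"])
i=bot.camera_info("wrist");im=bot.grab_frame("wrist")
cv2.imwrite("pics/w3.png",cv2.resize(im[150:350,200:440,::-1],None,fx=3,fy=3))
```

```text
[0.46387277 0.14001087 0.04745391] [ 3.12190515 -0.02614952  1.26979472] [-0.58015453 -0.18041074  0.64989638] 0.0511641379355861
```

View pics/w3.png

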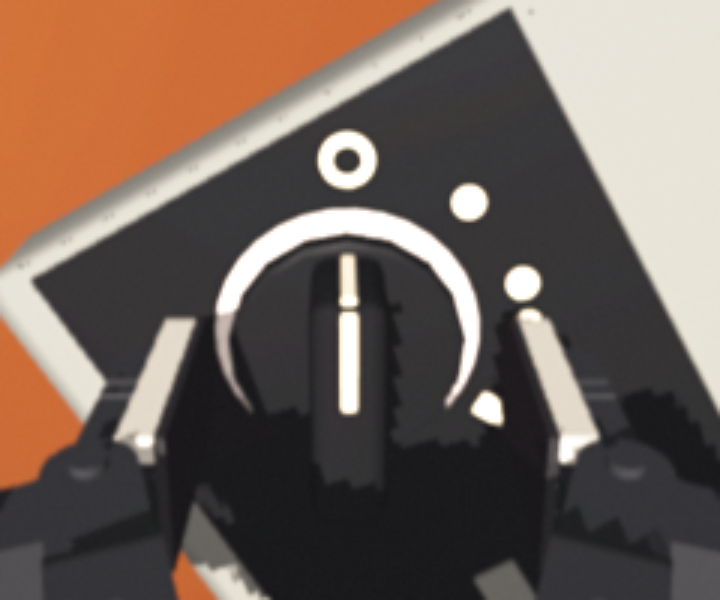

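Call:
drive_tool([
  [60,-0.002,-0.001,-0.003,0],
  [0,0,0,0,0],
  [0,0,0,0,0],
  [0,0,0,0,0],
  [0,0,0,0,0],
  [0,0,0,0,0],
], newtons=40)

```text
clock: 3.95
position: [0.4624, 0.1409, 0.0497]
tool_rot: [3.121, -0.03, 1.272]
force: [1.5, 0.9, -10.3]
grip_width: 0.0115
```

Call:
drive_tool([
  [0,0,-0.001,0,-0.1],
  [0,0,-0.001,0,-0.12],
  [0,0,0,0,-0.12],
  [0,0,0,0,0],
])

```text
clock: 4.35
position: [0.4639, 0.1401, 0.0496]
tool_rot: [3.12, -0.032, 0.92]
force: [-0.8, -1.1, -1.0]
grip_width: 0.0118
```

Call:
drive_tool([
  [0,0,-0.001,0,-0.14],
  [0,0,0,0,-0.14],
  [0,0,0,0,-0.14],
  [0,0,0,0,-0.14],
  [0,0,0,0,0],
])

```text
clock: 4.85
position: [0.4653, 0.1379, 0.0496]
tool_rot: [3.117, -0.034, 0.346]
force: [-0.4, 0.1, -0.9]
grip_width: 0.0115
```

Run:
```python
from h import *
s=bot.observe();print(s["position"],s["tool_rot"],s["force"],s["moment"],s["qpos"])
im=bot.grab_frame("wrist")
cv2.imwrite("pics/w4.png",cv2.resize(im[150:350,200:440,::-1],None,fx=3,fy=3))
```

```text
[0.46533892 0.13793656 0.04961703] [ 3.11699517 -0.03362722  0.34550264] [-0.44235855  0.11043266 -0.86987186] [ 0.27161566  0.23285284 -0.00964008] [-0.81156847  0.67312721  0.52129242  2.14030575 -0.69870039  0.45979296
 -0.98004271]
```

View pics/w4.png

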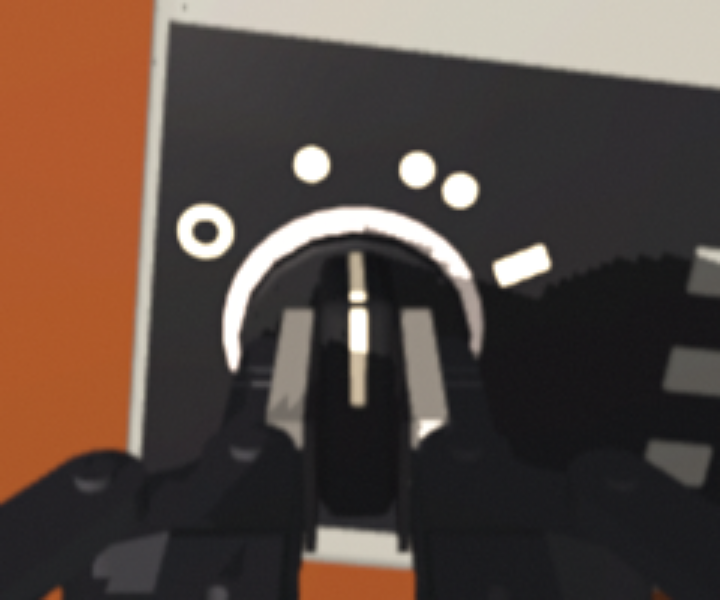

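Call:
drive_tool([
  [0,0,0,0,-0.14],
  [0,0,0,0,-0.14],
  [0,0,0,0,-0.14],
  [0,0,0,0,-0.06],
  [0,0,0,0,0],
  [0,0,0,0,0],
])

```text
clock: 5.5
position: [0.4655, 0.1358, 0.0496]
tool_rot: [3.115, -0.033, -0.13]
force: [0.1, -1.6, -1.2]
grip_width: 0.0121
```

Run:
```python
from h import *
s=bot.observe();print(s["position"],s["tool_rot"],s["force"],s["moment"],s["qpos"])
im=bot.grab_frame("wrist")
cv2.imwrite("pics/w5.png",cv2.resize(im[150:350,200:440,::-1],None,fx=3,fy=3))
```

```text
[0.46550428 0.13581572 0.04963509] [ 3.11527627 -0.03315874 -0.13015242] [ 0.12337296 -1.56188307 -1.21488241] [-0.07600512  0.05060016  0.01932357] [-0.91093448  0.72875419  0.66593718  2.13302068 -0.83020706  0.53351568
 -1.33352001]
```

View pics/w5.png

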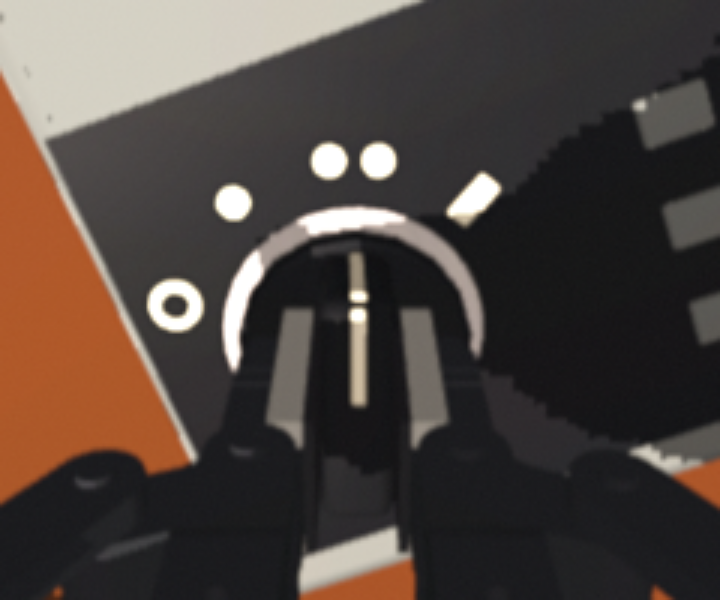

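Call:
drive_tool([
  [40,0,0,0,0],
  [40,0,0,0,0],
  [40,0,0,0,0],
  [40,0,0,0,0],
  [50,0,0,0.03,0],
  [50,0,0,0.045,0],
  [50,0,0,0.045,0],
  [50,0,0,0.0,0],
  [50,0,0,0,0],
])

```text
clock: 6.45
position: [0.4648, 0.1355, 0.1738]
tool_rot: [3.116, -0.031, -0.125]
force: [-0.7, -0.3, -0.6]
grip_width: 0.0424
```

Run:
```python
from h import *
s=bot.observe();print(s["position"],s["tool_rot"],s["force"],s["moment"],s["qpos"])
im=bot.grab_frame("wrist")
np.savez("w6.npz",im=im,T=bot.camera_info("wrist")["cam_to_world"])
cv2.imwrite("pics/w6.png",im[:,:,::-1])
```

```text
[0.46478988 0.13549398 0.17382049] [ 3.11598281 -0.03109983 -0.12515113] [-0.74732157 -0.30604152 -0.64593276] [0.05106691 0.05072747 0.01051805] [-1.11033613  0.55919691  0.94649781  2.06521672 -0.5909742   0.79670801
 -1.51065009]
```

View pics/w6.png

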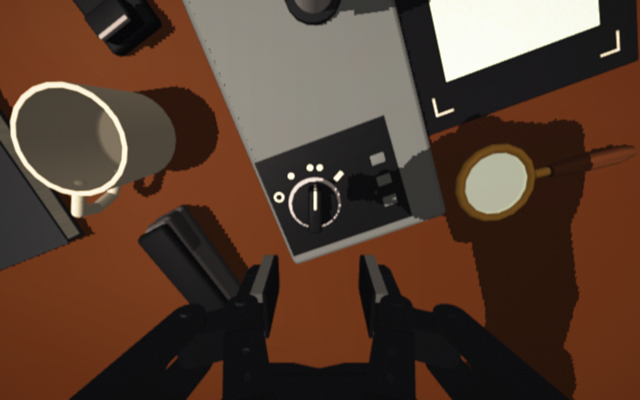

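Call:
drive_tool([
  [80,0,0,0.04,0.14],
  [80,0,0,0.04,0.14],
  [80,0.01,0,0.03,0.14],
  [80,0.02,-0.002,0.01,0.14],
  [80,0.02,-0.002,0,0.14],
  [80,0.02,-0.002,0,0.14],
  [80,0.02,-0.002,0,0.14],
  [80,0.02,-0.002,0,0.14],
  [80,0.02,-0.002,0,0.14],
  [80,0.02,-0.002,0,0.14],
  [80,0.01,-0.002,0,0.14],
  [80,0,0,0,0.14],
])

```text
clock: 7.7
position: [0.6276, 0.1186, 0.284]
tool_rot: [3.121, -0.023, 1.623]
force: [-0.3, -0.8, -1.5]
grip_width: 0.068
```

Call:
drive_tool([
  [80,0.012,-0.004,0.005,0.14],
  [80,0,0,0,0],
  [80,0,0,0,0],
])

```text
clock: 8.0
position: [0.6392, 0.1138, 0.2844]
tool_rot: [3.127, -0.025, 1.768]
force: [0.7, 0.3, 0.3]
grip_width: 0.0687
```

Run:
```python
from h import *
s=bot.observe();print(s["position"],s["tool_rot"],s["qpos"])
i=bot.camera_info("wrist");im=bot.grab_frame("wrist")
np.savez("w7.npz",im=im,T=i["cam_to_world"])
v=im[:,:,::-1].copy()
for z in (.209,.186):
    a=proj("wrist",np.r_[.641,.1147,z],i);print(a)
cv2.imwrite("pics/w7.png",v)
for n in ("handle_grip","release_face"):
  for x in bot.masks_of("wrist",n)[:1]:print(n,x["conf"],x["point"],x["mask"].sum())
```

```text
[0.63921033 0.11377765 0.28439037] [ 3.12696689 -0.02516263  1.76755662] [-0.56093347  0.5501652   0.48298453  1.49970484 -0.29817026  1.14775503
  0.1780334 ]
[318.26058058 219.64411807]
[317.88448317 210.67863942]
handle_grip 0.92 [320.2, 255.7] 7465
release_face 0.95 [338.9, 210.9] 335
```

View pics/w7.png

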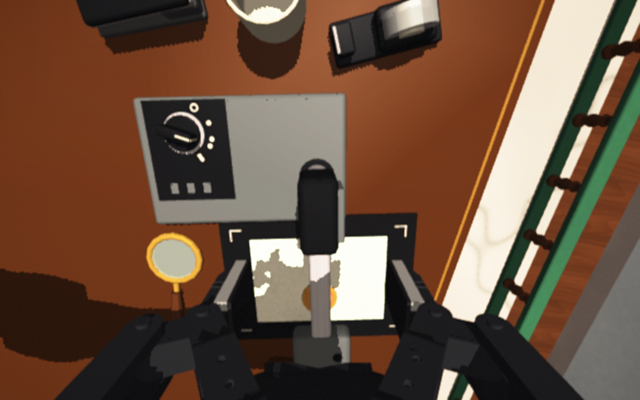

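Run:
```python
from h import *
im=np.load("w7.npz")["im"]
g=cv2.convertScaleAbs(im,alpha=2.0,beta=20)
cv2.imwrite("pics/w7z.png",cv2.resize(g[150:265,270:370,::-1],None,fx=5,fy=5,interpolation=cv2.INTER_CUBIC))
```

```text
(no output)
```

View pics/w7z.png

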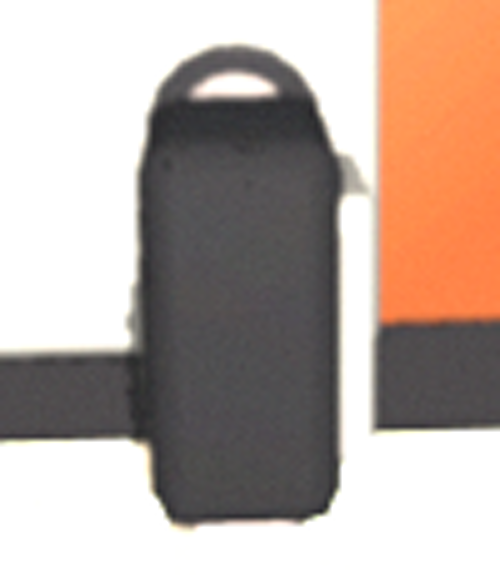

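Call:
drive_tool([
  [80,0.001,0.001,-0.035,0.01],
  [80,0.001,0.001,-0.035,0],
  [80,0,0,-0.025,0],
  [80,0,0,0,0],
  [80,0,0,0,0],
], newtons=50)

```text
clock: 8.65
position: [0.6401, 0.1184, 0.1888]
tool_rot: [3.124, -0.025, 1.774]
force: [-0.5, -0.3, 0.6]
grip_width: 0.0681
```

Run:
```python
from h import *
s=bot.observe();print(s["position"],s["tool_rot"],s["force"])
i=bot.camera_info("wrist");im=bot.grab_frame("wrist")
np.savez("w8.npz",im=im,T=i["cam_to_world"])
print(proj("wrist",np.r_[.6415,.1165,.209],i))
g=cv2.convertScaleAbs(im,alpha=1.8,beta=20)
cv2.imwrite("pics/w8.png",cv2.resize(g[100:380,180:460,::-1],None,fx=2.1,fy=2.1))
```

```text
[0.640117   0.11840732 0.18881099] [ 3.12354052 -0.02512611  1.77359917] [-0.52863594 -0.30160618  0.59356783]
[319.16962421 291.66167795]
```

View pics/w8.png

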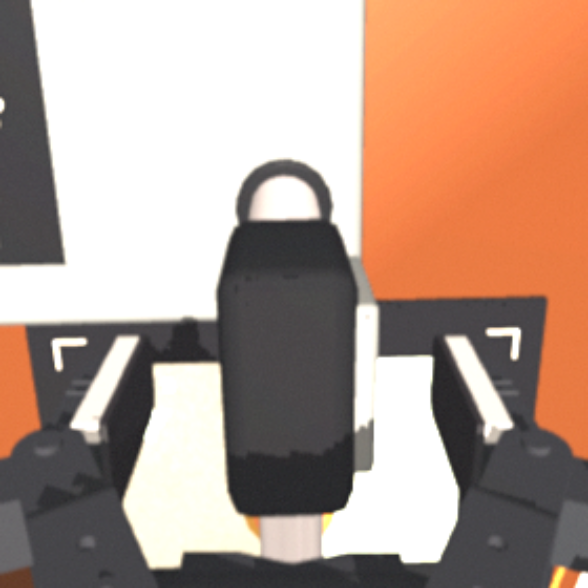

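Call:
drive_tool([
  [80,-0.001,0,-0.024,0.01],
  [80,0,0,0,0],
])

```text
clock: 8.9
position: [0.6402, 0.1191, 0.1676]
tool_rot: [3.12, -0.026, 1.784]
force: [-0.4, 0.6, -1.2]
grip_width: 0.0684
```

Call:
drive_tool([
  [80,0,-0.001,-0.003,0],
  [0,0,0,0,0],
  [0,0,0,0,0],
  [0,0,0,0,0],
  [0,0,0,0,0],
  [0,0,0,0,0],
], newtons=50)

```text
clock: 9.5
position: [0.6399, 0.1177, 0.1703]
tool_rot: [3.119, -0.027, 1.783]
force: [4.5, 0.6, -5.1]
grip_width: 0.0319
```

Run:
```python
from h import *
s=bot.observe();print(s["position"],s["tool_rot"],s["force"],s["moment"],s["grip_width"])
im=bot.grab_frame("wrist")
g=cv2.convertScaleAbs(im,alpha=1.8,beta=20)
cv2.imwrite("pics/w9.png",cv2.resize(g[100:380,180:460,::-1],None,fx=2.1,fy=2.1))
```

```text
[0.63993745 0.11773442 0.1702987 ] [ 3.1192569  -0.02669598  1.78267289] [ 4.48722804  0.55581209 -5.11273705] [-0.28859624  0.51093962  0.21519827] 0.03185343397279709
```

View pics/w9.png

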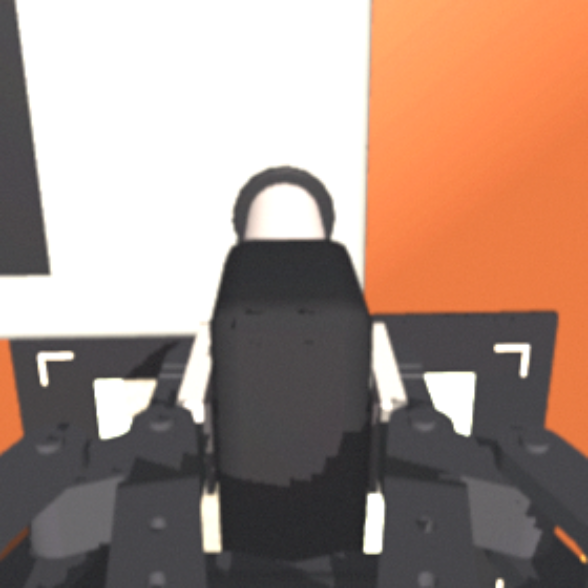

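Call:
drive_tool([
  [0,0,0,0.01,0],
  [0,0,0,0.015,0],
  [0,0,0,0.015,0],
  [0,0,0,0.015,0],
], newtons=60)

```text
clock: 9.95
position: [0.6399, 0.1177, 0.225]
tool_rot: [3.121, -0.025, 1.783]
force: [5.9, 1.5, -6.2]
grip_width: 0.0315
```

Call:
drive_tool([
  [0,0.0005,0,0.015,0],
  [0,0,0,0.015,0],
  [0,0,0,0.012,0],
  [0,0,0,0.008,0],
  [0,0,0,0.004,0],
  [0,0,0,0.003,0],
])

```text
clock: 10.55
position: [0.6396, 0.1176, 0.2805]
tool_rot: [3.126, -0.023, 1.783]
force: [27.8, 0.8, -59.6]
grip_width: 0.0313
```

Call:
drive_tool([
  [0,0,0,0,0],
  [0,0,0,0.0005,0],
])

```text
clock: 10.75
position: [0.6398, 0.1176, 0.2792]
tool_rot: [3.127, -0.022, 1.783]
force: [4.7, -0.5, -5.4]
grip_width: 0.0311
```

Run:
```python
from h import *
s=bot.observe();print(s["position"],s["force"],s["moment"],s["grip_width"],s["qd"].round(4))
for n in ("wrist","scene","top"):
  im=bot.grab_frame(n)
  if n=="wrist": g=im
  elif n=="scene": g=cv2.resize(im[120:300,220:460],None,fx=3,fy=3)
  else: g=cv2.resize(im[100:300,200:440],None,fx=3,fy=3)
  cv2.imwrite(f"pics/f_{n}.png",g[:,:,::-1])
s=bot.observe();print(s["clock"],s["position"],s["force"],s["grip_width"])
```

```text
[0.63976382 0.1175573  0.2792038 ] [ 4.73402284 -0.47728323 -5.38072991] [0.07506423 0.52991403 0.21764004] 0.031097108063675404 [ 0.0003  0.005   0.0002 -0.0057  0.002   0.0079 -0.0013]
10.9 [0.63974095 0.11752347 0.27968578] [ 4.97780146 -0.17641245 -4.92442019] 0.03156010465763166
```

View pics/f_wrist.png

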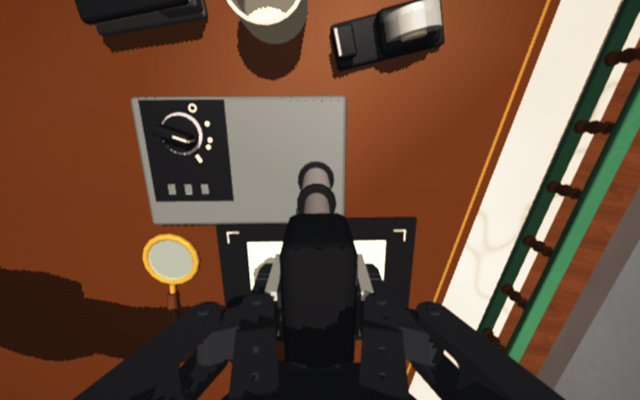

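View pics/f_scene.png

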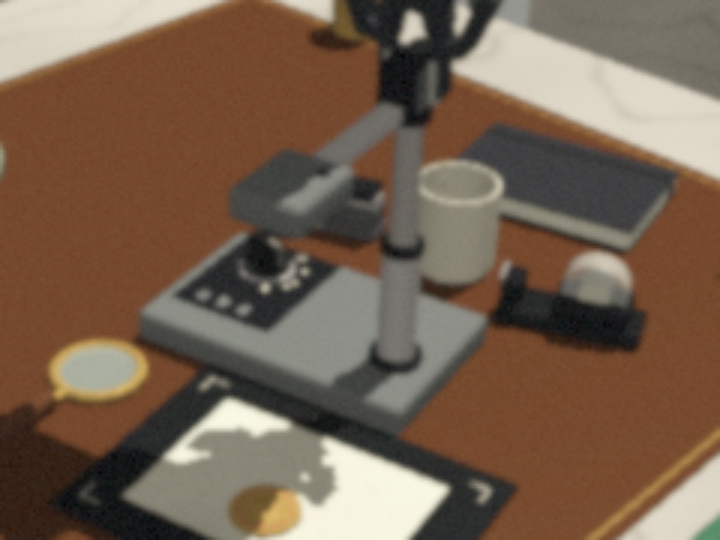

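View pics/f_top.png

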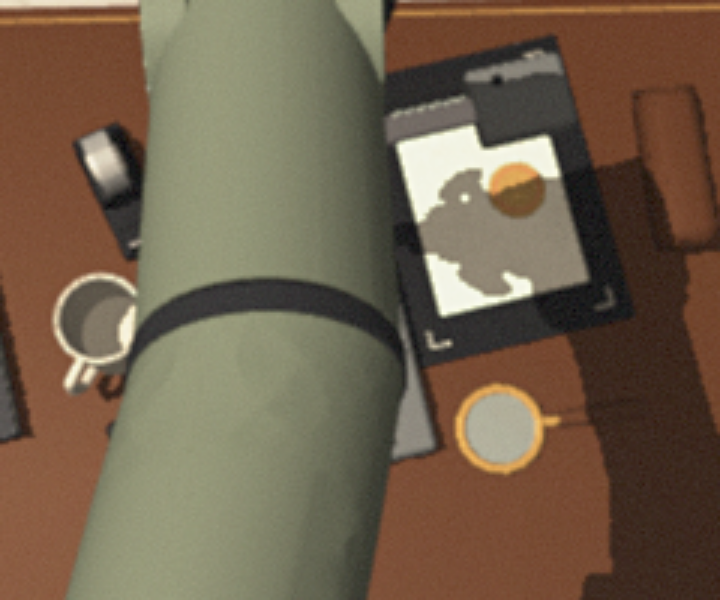

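Call:
drive_tool([
  [0,0.0003,0,0.0015,0],
])

```text
clock: 11.0
position: [0.6397, 0.1175, 0.2803]
tool_rot: [3.128, -0.022, 1.782]
force: [10.3, 0.0, -29.1]
grip_width: 0.0311
```

Run:
```python
from h import *
for k in range(6):
  s=bot.observe();print(s["clock"],s["position"],s["force"].round(1),s["grip_width"],abs(s["qd"]).max().round(4))
  im=bot.grab_frame("scene")
```

```text
11.0 [0.6396981  0.11754296 0.28032045] [ 10.3   0.  -29.1] 0.03105679021546944 0.0214
11.05 [0.63973355 0.1175113  0.2802976 ] [  5.5   0.7 -15.9] 0.03150825825649018 0.001
11.1 [0.63973727 0.11756374 0.28029892] [  6.6  -1.3 -18.2] 0.03163478384459596 0.0026
11.15 [0.63972448 0.11755751 0.28029569] [  7.1  -0.2 -17.2] 0.031216118203946694 0.0019
11.2 [0.63971032 0.11759439 0.28029878] [  6.8  -0.3 -16.9] 0.031247643664297508 0.001
11.25 [0.63972336 0.11756144 0.28032172] [  7.6   0.8 -17.1] 0.03108456496375225 0.0011
```

```bash
python3 -c "
from workcell import bot
print(bot.job_done())"
```

```text
the job is handed in; nothing more can be done
None
```

The job is handed in at about 11.3 s on the clock, with the column held fully drawn out and the release bar squeezed.

- **Selector:** I turned the knob clockwise from the ring to the two-dot mark and let go. Pictures taken after release and again at the end show its pointer at the two dots. I could not read the joint angle directly.
- **Column:** I squeezed the handle and drew the column up past the first stop to the end of its travel. The tool rose 110.0 mm from where it gripped. It had settled 0.6 mm short, so I raised it again with a light upward push, about 17 N in all including the column's weight.
- **Last checks:** The reported opening stayed at about 31 mm, which fits a bar that is fully in. The tool stayed within 0.03 mm in height over the last 0.2 s.
- **Push on the stop:** On first reaching the stop the wrist force peaked at about 66 N, well under the 120 N limit. It was over 40 N, but the contact was through the gripping fingers. I eased it off in the next two steps.
- **Other things on the desk:** The arm went near none of them. In the last pictures the medal, mug, tape dispenser, magnifier, notebook and glasses case looked unmoved, though I judged this by eye. The stapler shows only at the edge of the last wrist picture.
- **Disagreement:** The overhead and wrist cameras placed the document camera about 5 mm apart. I trusted the close wrist view, and both grips came out centred.

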